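# Locate a lens on the axis stand and ease the clamp screw

### The arm

A 6-joint arm with a two-finger parallel gripper is mounted at the origin on a cart in front of the work surface, level with it; the furniture and walls round the work are solid. World frame = base frame: x ahead of the robot, y to its left, z up, the work surface at z = 0. Lengths are in m, angles in rad, forces in N, time in s.
With the tool pointing down it reaches from about 0.375 to 0.9 m from the base axis. Payload 3.1 kg.
Tool frame: the origin (TCP) lies on the centre line of the jaws, within the pads' length; the fingertips stand 14 mm ahead of it and the grasp point (between the pads) lies 5 mm behind it; z points along the fingers, y is the line along which they close (so a half turn about z gives the same grasp; the last joint's range is limited). The gripper opens to 87 mm and grips with 3 to 60 N. Pads are 19 mm wide; open, the fingers measure 117 mm over their backs; the gripper's body (75 mm by 190 mm) begins 51 mm behind the grasp point.
Start: joints at [-1.52, 0.527, 1.433, -0, 1.181, -0.178], TCP at [0.142, -0.609, 0.237] pointing down, gripper open.
Joint ranges: [-3.08, 3.08], [-0.75, 2.2], [0.22, 2.44], [-1.43, 4.57], [0, 2.65], [-2.85, 2.85]. Speed limits (rad/s): [2.79, 2.79, 3.14, 3.14, 3.14, 3.14].

### API

Orientations are given as a unit quaternion [x, y, z, w].
In Python, from rig import robot gives the robot as it stands.
- The arm moves only by the tool move_arm, never from a script. Its argument "commands" is a list of rows, each an object with "hand": the finger opening in cm, from 0 to 8.7; "travel": the shift along the tool's x, y, z in cm, a list of three; "twist": the turn, a rotation vector about the tool's x, y, z in degrees, a list of three. In form: [{"hand": hand, "travel": [dx, dy, dz], "twist": [wx, wy, wz]}, ...]. A call has 1 to 5 rows; each row shifts and turns the commanded pose from where the row before left it, along the tool's axes as they then stand; what a row does not reach is not made up. A row lasts 1/12 s, in which the tool goes at most 41.7 mm and 7.16 degrees, less where a joint would pass 70% of its speed; a pose out of reach is approached as far as the arm can. A call is refused whole if a number of a shift passes 4.17 or a number of a turn 7.16, either way. A call with a gripper value outside its range is refused whole. The fingers move at their own pace and stop on an object; "force" is the grip in N (left out, the last holds). Time passes only in rows, so rows that do not move let the fingers close. It gives the time, the measured TCP pose, the force, the opening and the grip force at its end, in the units of the state.
- robot.get_obs(): the state, without advancing time (a new reading comes with each control period).
- robot.camera(name): name is "scene" or "top" or "wrist"; returns a dict with "frame" (420x560x3 uint8, red, green, blue), "fov_y" (degrees; the focal length in pixels is half the picture's height over the tangent of half this angle, whatever the lens; pixels are square), "cx", "cy" (the principal point, pixels), "extrinsics" (4x4, takes a point from camera to world coordinates); the wrist camera has in their place "T_tool_cam" (4x4, takes a point from camera to tool coordinates, whose origin is the TCP and whose axes are the flange's). Camera axes: x right, y down, z forward; pixel columns grow to the right and rows downward; lengths in m; the calibration is good to about 2 mm. A picture is of the moment at which its call begins: read the wrist's pose just before it. There is no depth.
- robot.hand_in(): hands the job in; it is judged then, once.
The state is a dict: "time": time; "q": joint angles; "joint_velocities": joint speeds; "joint_torque": joint torques, N m; "position": TCP position; "tool_rot": TCP orientation; "ft_force": force on the tool from outside, world axes, zero at the start; "moment": the same for the moment, N m; "grip_width": finger opening in m; "grip_force": force on a finger pad.
Only numpy, scipy, OpenCV 4.12 (cv2) and the standard library are available. Lean on these libraries where they do the work, as an engineer would, in place of code of your own. Each camera call takes 0.05 s, during which the arm holds its last target. There are 200 camera calls.

### The job

An uncut lens lies loose on the axis stand. Push the sprung pusher fully in so that the lens slides home against the two stop pins, and let the pusher spring back. Then screw the wing screw down (clockwise) until its foot seats on the lens, back it off a quarter turn so that the lens can still be turned to its axis, and finish while holding the screw still there; leave the things round the stand where they are.

Things in the scene. Friction and masses are not known exactly. Their poses are not given: they have to be found in the camera images.
- axis_stand: Heavy fixed grey stand, base 176 x 112 mm, top 12 mm high, with a round silver degree plate. Origin on the desk under the screw's axis; z up, +x from the pusher to the column (centred at x 68 mm). From the column an arm (28 mm wide, top 82 mm high) reaches over the lens to x -18 mm; a silver nut in it (radius 14 mm, top 87 mm high) carries the wing screw
- lens_home (a point): Point on the stand: centre of the lens's underside when the lens touches both stop pins, on the screw's axis 35 mm above the desk. Frame as the stand's. The pins (8 mm thick, tops 43 mm above the desk) stand on the +x side, 50 degrees either side of +x, 36.5 mm from this axis
- lens: Loose clear round lens blank, 65 mm across, 6 mm thick at its whitish edge, 9 mm at its centre, 30 g. Origin at the centre of its underside, z up. Lies on a round black rest (radius 24 mm, 35 mm high), 5 to 11 mm short of home towards the pusher and up to 4 mm aside
- pusher_face (a point): Centre of the outer face of the pusher's round steel button (26 mm across, 8 mm thick), 40 mm above the desk, 97 mm from the screw's axis on the -x side when sprung out, 23 mm in front of its guide block (34 mm wide, 54 mm high). Push along +x; frame as the stand's, moves with the pusher
- pusher (a joint): Pusher stroke in m: 0 sprung out, up to 0.0145 fully in (the lens stops it at about 0.014). Spring 2 N at the start to 5 N at the end; returns by itself
- thumbscrew (a joint): Turn of the screw in rad, back from its seat: 0 seated with the foot pressing the lens (firm stop), positive counterclockwise from above (foot rises 8 mm a turn), up to 4.2. Starts at 0.9 to 2.6. Stays where it is left; friction about 0.06 N m. The wing turns with it
- clamp_foot: Black rubber foot of the screw, radius 8 mm, under the arm; origin at the centre of its underside. Moves up and down with the screw, does not turn
- pen_torch: Bystander: white pen torch 137 mm long, 15 mm thick, lying left of the stand; origin at its underside's centre
- eye_drops_b: Bystander: small white dropper bottle with blue cap, 25 mm wide, 65 mm tall, standing left behind the stand
- contact_case_1: Bystander: contact lens case with two round caps (one blue, one white), 28 x 62 x 16 mm, right of the stand
- wing: Middle of the black wing of the thumbscrew: a flat-sided bar 44 mm long (its x axis), 11 mm thick (its y axis; grip across it), 22 mm high, top 11 mm above this point. z up. A round skirt (radius 13 mm) begins 15 mm below this point. This point is 115 mm above the desk when seated and rises 8 mm a turn as the screw is backed off

How it is judged:
On the way, in this order (a step that is already met when the one before it is completed fails the run):
1. the pusher is pushed fully in and the lens lies home against the stop pins (value of joint pusher above 0.0125 m and horizontal distance between lens and lens_home below 0.0025 m), for 0.1 s.
2. the wing screw is seated: its foot presses on the lens, which is still home (value of joint thumbscrew below 0.12 rad and contact force between clamp_foot and lens above 2 N and horizontal distance between lens and lens_home below 0.003 m), for 0.1 s.
At the end, for the whole second after the job is handed in: The wing screw stands a quarter turn (within about 21 degrees) back from its seat, still, held between the fingers (over 15 N of contact); the foot no longer presses on the lens, which lies flat and home within 3 mm; the pusher is sprung out (value of joint thumbscrew between 1.2 and 1.94 rad and velocity of joint thumbscrew between -0.1 and 0.1 rad/s and contact force between the fingers and wing above 15 N and contact force between clamp_foot and lens below 0.3 N and horizontal distance between lens and lens_home below 0.003 m and angle between lens's own z axis and vertical below 0.05 rad and value of joint pusher below 0.002 m); the arm keeps its last pose, push and grip.
It fails at once if the lens is knocked off its rest or tipped (angle between lens's own z axis and vertical above 0.25 rad or height (world z) of lens below 0.028 m).
It fails at once if a bystander is knocked or moved by more than 2 cm (distance of any of pen_torch, eye_drops_b, contact_case_1 from where it was at the start of the episode above 0.02 m).
It also fails if it takes over 58 s, if anything falls off the work surface, if the arm or the gripper's body presses on something with over 40 N, if the wrist force passes 120 N, or if a joint passes its speed limit or range.

## Working session

There is one attempt and no reset: what is moved stays moved. The work goes in short steps, Python scripts to look and compute and a tool call to move; the robot and the scene stay as the last step left them, time stands still between calls to the robot, and variables do not carry over. Pictures are saved under pics/ and viewed, at most 10 in all, crops included, and the job is handed in when it is done.

Besides the shell and the picture viewer there is one more tool, called after "Call:" as name(argument=value, ...) on one line, values as JSON. move_arm: Moves the arm, as the interface text tells. Its arguments: {"type":"object","properties":{"commands":{"type":"array"},"force":{"type":"number"}},"required":["commands"]}

```bash
mkdir -p pics
cat > h.py <<'E'
import numpy as np, cv2
from rig import robot
from scipy.spatial.transform import Rotation as R
def K(c):
    h=c["frame"].shape[0]; return h/2/np.tan(np.radians(c["fov_y"])/2)
def ext(c,o=None):
    if "extrinsics" in c: return np.array(c["extrinsics"])
    T=np.eye(4); T[:3,:3]=R.from_quat(o["tool_rot"]).as_matrix(); T[:3,3]=o["position"]
    return T@np.array(c["T_tool_cam"])
def ray(c,E,u,v):
    f=K(c); d=E[:3,:3]@np.array([(u-c["cx"])/f,(v-c["cy"])/f,1]); return E[:3,3],d
def onz(c,E,u,v,z):
    o,d=ray(c,E,u,v); return o+d*(z-o[2])/d[2]
def proj(c,E,p):
    q=np.linalg.inv(E)@np.append(p,1); f=K(c); return q[:2]/q[2]*f+[c["cx"],c["cy"]]
E
python3 - <<'E'
from h import *
o=robot.get_obs(); print(o)
for n in("scene","top"):
    c=robot.camera(n); cv2.imwrite(f"pics/{n}0.png",cv2.cvtColor(c["frame"],cv2.COLOR_RGB2BGR)); print(n,c["fov_y"],c["cx"],c["cy"],np.round(c["extrinsics"],3))
E
```

```text
{'time': 0.0, 'q': array([-1.51950442e+00,  5.28500471e-01,  1.43390064e+00, -5.66660042e-05,
        1.18140854e+00, -1.78490070e-01]), 'joint_velocities': array([ 0.00186905,  0.00079016,  0.00010329, -0.00036599, -0.0001332 ,
       -0.00068419]), 'joint_torque': array([-8.31371781e-04, -4.40036488e+01, -1.76589185e+01,  6.32309332e-02,
        5.81434497e-02, -1.55640550e-04]), 'position': array([ 0.14233587, -0.6078469 ,  0.23555107]), 'tool_rot': array([ 9.93405440e-01,  1.14649037e-01,  4.43049687e-05, -1.10792459e-03]), 'ft_force': array([ 0.12162254,  1.26455022, -0.45309459]), 'moment': array([ 0.00014347, -0.03419818, -0.02429363]), 'grip_force': 0.0, 'grip_width': 0.08734805322890826}
scene 44.65821968019747 285.11672357322726 207.32861702712205 [[-0.488 -0.409  0.771 -0.22 ]
 [-0.873  0.225 -0.433  0.498]
 [ 0.003 -0.884 -0.467  0.604]
 [ 0.     0.     0.     1.   ]]
top 49.08005273136064 269.27711617045026 211.1624215783657 [[-0.008 -0.992  0.128  0.474]
 [-1.     0.005 -0.021  0.071]
 [ 0.02  -0.128 -0.992  0.951]
 [ 0.     0.     0.     1.   ]]
```

View pics/scene0.png

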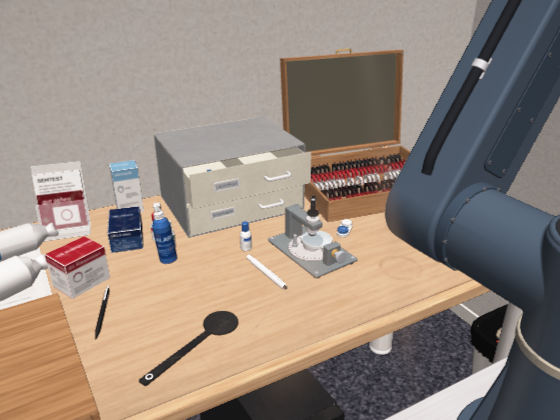

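View pics/top0.png

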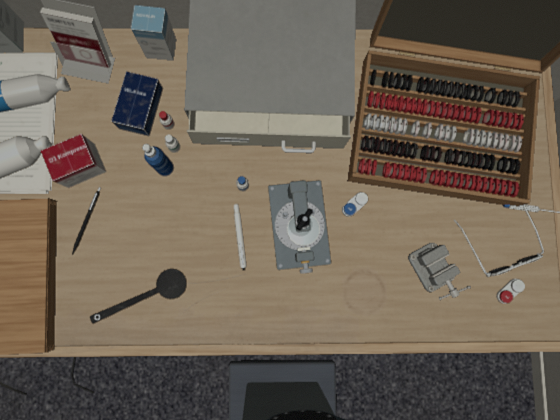

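The stand is at top px (300,225): column at the top (away from the robot), pusher button at about (305,268), wing at about (303,218). The torch is at (240,237), the drops at (242,183) and the lens case at (355,204). I'll enlarge the crops and measure.

Run:
```python
from h import *
c=robot.camera("top"); E=ext(c); f=c["frame"]
crop=f[170:285,245:355]; cv2.imwrite("pics/topc.png",cv2.cvtColor(cv2.resize(crop,None,fx=5,fy=5,interpolation=cv2.INTER_CUBIC),cv2.COLOR_RGB2BGR))
s=robot.camera("scene"); g=s["frame"][185:280,260:365]
cv2.imwrite("pics/scc.png",cv2.cvtColor(cv2.resize(g,None,fx=6,fy=6,interpolation=cv2.INTER_CUBIC),cv2.COLOR_RGB2BGR))
# stand base: greyish (low saturation) vs wood
hsv=cv2.cvtColor(f,cv2.COLOR_RGB2HSV); m=((hsv[...,1]<70)).astype(np.uint8); m[:176]=0; m[280:]=0; m[:,:262]=0; m[:,336:]=0
n,l,st,_=cv2.connectedComponentsWithStats(m); k=1+np.argmax(st[1:,4]); print(st[k])
cs,_=cv2.findContours((l==k).astype(np.uint8),cv2.RETR_EXTERNAL,cv2.CHAIN_APPROX_NONE)
P=np.array([onz(c,E,u,v,0.012)[:2] for u,v in cs[0][:,0]])
r=cv2.minAreaRect((P*1000).astype(np.float32)); print(r)
for p in cv2.boxPoints(r): print(p, proj(c,E,[*p/1000,0.012]))
```

```text
[ 262  176   74  104 5757]
((562.92578125, -9.234184265136719), (152.14022827148438, 212.44808959960938), 89.52494812011719)
[456.07468 -84.42097] [336.88282768 278.9999813 ]
[668.5155   -86.182396] [335.00000438 175.99996112]
[669.77686  65.9526 ] [262.00805835 175.67861008]
[457.33606  67.71403] [261.75758064 279.00003121]
```

View pics/topc.png

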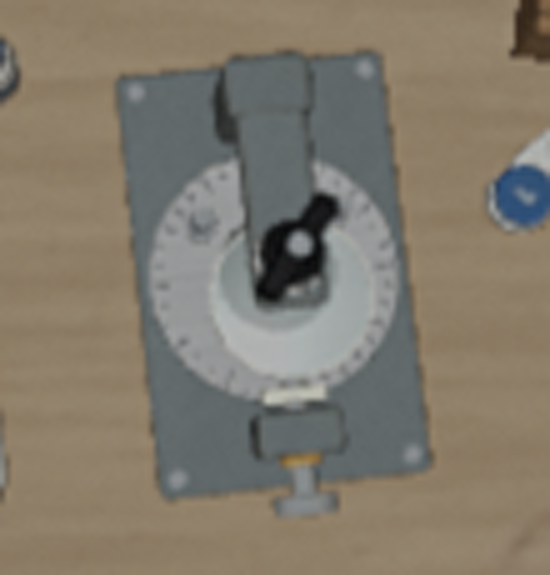

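View pics/scc.png

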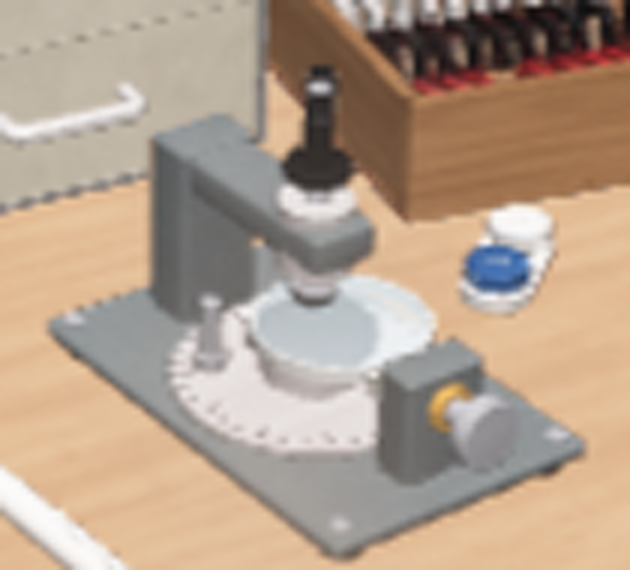

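The top crop shows the base corners at crop px (119,76), (380,53), (430,467) and (163,497). The wing runs (264,297)→(328,203) with its centre near (298,247), and the button face is at (305,510). The scene crop shows the pusher and the screw upright; the wing is seen nearly end-on there.

Run:
```python
from h import *
c=robot.camera("top"); E=ext(c)
T=lambda u,v,z: onz(c,E,245+(u-2)/5,170+(v-2)/5,z)
tl,tr,br,bl=[T(*p,0.012)[:2] for p in((119,76),(380,53),(430,467),(163,497))]
print("len",np.linalg.norm(tl-bl),np.linalg.norm(tr-br),"wid",np.linalg.norm(tl-tr),np.linalg.norm(bl-br))
O=(tl+tr+bl+br)/4; d=(tl+tr-bl-br); yaw=np.arctan2(d[1],d[0]); w=(tl+bl-tr-br); yaw2=np.arctan2(-w[0],w[1])
print("O",O,"yaw",np.degrees([yaw,yaw2]))
print("plate ctr",T(274,278,0.0135))
a=T(264,297,.122);b=T(328,203,.122); print("wing",a,b,(a+b)/2,np.linalg.norm(a-b),"dir",np.degrees(np.arctan2(*(b-a)[1::-1])))
print("knob ctr",T(298,246,.128))
print("button",T(305,510,.040),T(305,505,.053))
s=robot.camera("scene");F=ext(s)
def S(u,v): return ray(s,F,260+(u-3)/6,185+(v-3)/6)
def two(p,q):
    o1,d1=ray(c,E,245+(p[0]-2)/5,170+(p[1]-2)/5);o2,d2=S(*q)
    A=np.stack([d1,-d2],1);t=np.linalg.lstsq(A,o2-o1,rcond=None)[0];x=o1+d1*t[0];y=o2+d2*t[1];return (x+y)/2,np.linalg.norm(x-y)
print("wing top 2view",two((298,246),(319,85)))
print("button face scene @z.04",onz(s,F,260+(492-3)/6,185+(434-3)/6,.04))
# base corners via scene: left(50,327), front (340,545), right(583,450)
for p in((50,325),(340,548),(583,447)): print("sc corner",onz(s,F,260+(p[0]-3)/6,185+(p[1]-3)/6,.012))
print(tl,bl,br)
```

```text
len 0.1741283404370324 0.17215769656265117 wid 0.10910227559959249 0.10936572006697837
O [ 0.56892312 -0.00980654] yaw [5.48039626 5.38905615]
plate ctr [ 0.56581508 -0.0100485   0.0135    ]
wing [0.54832629 0.0030732  0.122     ] [ 0.58251921 -0.02080462  0.122     ] [ 0.56542275 -0.00886571  0.122     ] 0.04170498853285237 dir -34.927615265292445
knob ctr [ 0.56615931 -0.0090006   0.128     ]
button [ 0.47152311 -0.01846922  0.04      ] [ 0.47348393 -0.01722673  0.053     ]
wing top 2view (array([ 0.56611599, -0.0083844 ,  0.13047791]), np.float64(0.0008837297899600938))
button face scene @z.04 [ 0.47086521 -0.01924575  0.04      ]
sc corner [0.64455407 0.05638347 0.012     ]
sc corner [0.4733513  0.03785488 0.012     ]
sc corner [ 0.48320453 -0.0679257   0.012     ]
[0.65046634 0.05281556] [0.47712127 0.0363181 ] [ 0.48837346 -0.07246724]
```

```bash
cat >> h.py <<'E'
O=np.array([.566,-.0095]); YAW=np.radians(5.4)
def st(x,y,z): 
    c,s=np.cos(YAW),np.sin(YAW); return np.array([O[0]+c*x-s*y,O[1]+s*x+c*y,z])
def rel(p):
    o=robot.get_obs(); M=R.from_quat(o["tool_rot"]).as_matrix()
    print("to",np.round(p,4),"tool cm",np.round(100*M.T@(np.array(p)-o["position"]),2),"x-yaw",np.round(np.degrees(np.arctan2(M[1,0],M[0,0])),2),"tilt",np.round(M[:,2],4),"F",np.round(o["ft_force"],2))
E
python3 - <<'E'
from h import *
rel(st(-.135,0,.237))
c=robot.camera("top");E=ext(c)
for z in(.02,.08,.2): print(z,onz(c,E,298,150,z),onz(c,E,298,140,z), onz(c,E,355,170,z))
E
```

```text
to [ 0.4316 -0.0222  0.237 ] tool cm [ 4.151e+01 -5.048e+01 -4.000e-02] x-yaw 13.16 tilt [-0.e+00  7.e-04 -1.e+00] F [-0.16 -1.13  0.63]
0.02 [ 0.72219011 -0.00913679  0.02      ] [ 0.7435772  -0.00947787  0.02      ] [ 0.67936076 -0.12674718  0.02      ]
0.08 [ 0.70620361 -0.00397032  0.08      ] [ 0.7262118 -0.0042894  0.08     ] [ 0.66613562 -0.11399795  0.08      ]
0.2 [0.67423062 0.00636263 0.2       ] [0.69148101 0.00608753 0.2       ] [ 0.63968534 -0.0884995   0.2       ]
```

Call:
move_arm(commands=[{"hand": 0,"travel": [0,0,0],"twist": [0,0,6]},{"hand": 0,"travel": [0,0,0],"twist": [0,0,1.7]},{"hand": 0,"travel": [0,0,0],"twist": [0,0,0]}])

```text
time: 0.6
position: [0.1424, -0.6085, 0.2365]
tool_rot: [0.999, 0.047, 0.0, -0.0]
ft_force: [0.6, 0.5, 0.0]
grip_width: 0.0741
grip_force: 0.0
```

```bash
python3 -c "
from h import *
rel(st(-.135,0,.237))"
```

```text
to [ 0.4316 -0.0222  0.237 ] tool cm [ 3.435e+01 -5.562e+01 -4.000e-02] x-yaw 5.44 tilt [ 0.e+00  1.e-04 -1.e+00] F [0.56 0.52 0.01]
```

Call:
move_arm(commands=[{"hand": 0,"travel": [2.15,-3.48,0],"twist": [0,0,0]},{"hand": 0,"travel": [2.15,-3.48,0],"twist": [0,0,0]},{"hand": 0,"travel": [2.15,-3.48,0],"twist": [0,0,0]},{"hand": 0,"travel": [2.15,-3.48,0],"twist": [0,0,0]},{"hand": 0,"travel": [2.15,-3.48,0],"twist": [0,0,0]}])

```text
time: 1.02
position: [0.2333, -0.4234, 0.2366]
tool_rot: [0.999, 0.048, 0.0, 0.0]
ft_force: [1.8, 0.1, -0.1]
grip_width: 0.0415
grip_force: 0.0
```

Call:
move_arm(commands=[{"hand": 0,"travel": [2.15,-3.48,0],"twist": [0,0,0]},{"hand": 0,"travel": [2.15,-3.48,0],"twist": [0,0,0]},{"hand": 0,"travel": [2.15,-3.48,0],"twist": [0,0,0]},{"hand": 0,"travel": [2.15,-3.48,0],"twist": [0,0,0]},{"hand": 0,"travel": [2.15,-3.48,0],"twist": [0,0,0]}])

```text
time: 1.43
position: [0.3237, -0.24, 0.2368]
tool_rot: [0.999, 0.048, 0.0, 0.0]
ft_force: [0.7, -0.8, 0.1]
grip_width: 0.0081
grip_force: 0.0
```

Call:
move_arm(commands=[{"hand": 0,"travel": [2.15,-3.48,0],"twist": [0,0,0]},{"hand": 0,"travel": [2.15,-3.48,0],"twist": [0,0,0]},{"hand": 0,"travel": [2.15,-3.48,0],"twist": [0,0,0]},{"hand": 0,"travel": [2.15,-3.48,0],"twist": [0,0,0]},{"hand": 0,"travel": [2.15,-3.48,0],"twist": [0,0,0]}])

```text
time: 1.85
position: [0.4143, -0.0563, 0.2369]
tool_rot: [0.999, 0.048, 0.0, 0.0]
ft_force: [0.9, -1.1, 0.6]
grip_width: 0.0004
grip_force: 0.0
```

```bash
python3 -c "
from h import *
rel(st(-.135,0,.237));print(robot.get_obs()['q'])
o=robot.get_obs();c=robot.camera('wrist');print(c['fov_y'],c['cx'],c['cy'],np.round(c['T_tool_cam'],3))
cv2.imwrite('pics/w1.png',cv2.cvtColor(c['frame'],cv2.COLOR_RGB2BGR))"
```

```text
to [ 0.4316 -0.0222  0.237 ] tool cm [ 2.05 -3.23 -0.01] x-yaw 5.53 tilt [ 9.e-04 -5.e-04 -1.e+00] F [ 0.93 -1.07  0.57]
[-4.03655452e-01  2.48306545e-01  1.92418102e+00 -1.01072674e-04
  9.68059964e-01  1.07072657e+00]
58.235637611079696 276.1085898630746 207.52340587069074 [[-0.001 -0.965 -0.261  0.072]
 [ 1.    -0.001  0.    -0.   ]
 [-0.001 -0.261  0.965 -0.148]
 [ 0.     0.     0.     1.   ]]
```

View pics/w1.png

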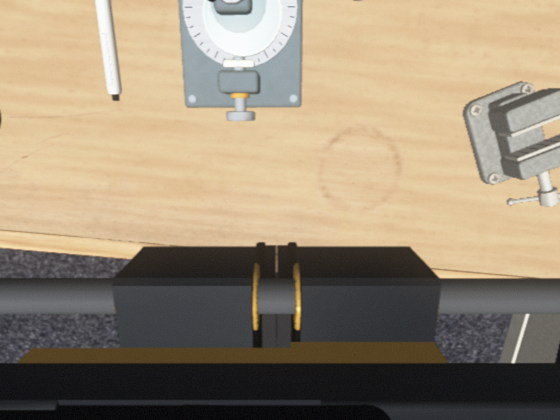

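The wrist view shows the button at px (240,116) and the base's near corners at (181,106) and (301,107). The gripper body lies across tool y, as assumed.

```bash
python3 -c "
from h import *
o=robot.get_obs();c=robot.camera('wrist');E=ext(c,o)
print(onz(c,E,181,106,.012),st(-.088,.056,.012));print(onz(c,E,301,107,.012),st(-.088,-.056,.012))
print('button',onz(c,E,240,119,.04),st(-.097,0,.04))
rel(st(-.135,0,.237)); rel(st(-.135,0,.044))"
```

```text
[0.47949877 0.04885571 0.012     ] [0.47312048 0.03796994 0.012     ]
[ 0.49018049 -0.06534574  0.012     ] [ 0.48366061 -0.073533    0.012     ]
button [ 0.47421389 -0.01079749  0.04      ] [ 0.46943049 -0.01862851  0.04      ]
to [ 0.4316 -0.0222  0.237 ] tool cm [ 1.95 -2.89 -0.  ] x-yaw 6.06 tilt [ 0.0017  0.0013 -1.    ] F [-0.41 -0.43 -0.69]
to [ 0.4316 -0.0222  0.044 ] tool cm [ 1.92 -2.87 19.3 ] x-yaw 6.06 tilt [ 0.0017  0.0013 -1.    ] F [-0.41 -0.43 -0.69]
```

Call:
move_arm(commands=[{"hand": 0,"travel": [1.9,-2.8,0],"twist": [0,0,0]},{"hand": 0,"travel": [0,0,0],"twist": [0,0,0]},{"hand": 0,"travel": [0,0,0],"twist": [0,0,0]},{"hand": 0,"travel": [0,0,0],"twist": [0,0,0]}])

```text
time: 2.28
position: [0.4296, -0.0291, 0.2365]
tool_rot: [0.999, 0.048, -0.0, 0.0]
ft_force: [-0.1, -0.6, 0.9]
grip_width: 0.0007
grip_force: 0.0
```

```bash
python3 -c "
from h import *
o=robot.get_obs();c=robot.camera('wrist');E=ext(c,o)
cv2.imwrite('pics/w2.png',cv2.cvtColor(c['frame'],cv2.COLOR_RGB2BGR))
for p in [(-.088,.056,.012),(-.088,-.056,.012),(-.097,0,.04)]: print(proj(c,E,st(*p)))
rel(st(-.135,0,.237))"
```

```text
[211.27191425 129.27336211]
[327.00365765 129.34398124]
[268.67129115 141.36691569]
to [ 0.4316 -0.0222  0.237 ] tool cm [ 0.28 -0.7  -0.05] x-yaw 5.43 tilt [-5.e-04 -3.e-04 -1.e+00] F [ 0.38  0.72 -1.12]
```

View pics/w2.png

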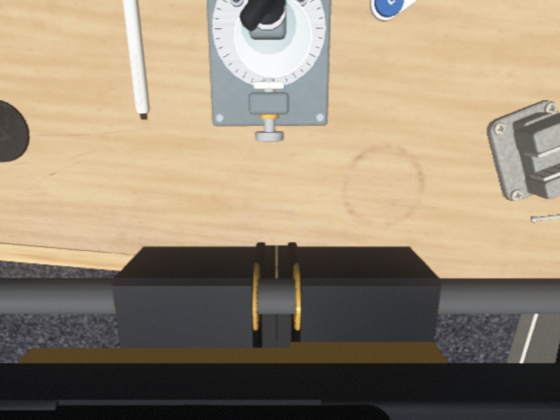

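The base's near corners sit at (210,126) and (328,125) and the button face at (269,141). That is within 3 mm of the prediction, so I'm going ahead with the push.

Call:
move_arm(commands=[{"hand": 0,"travel": [0.2,-0.7,3.8],"twist": [0,0,0]},{"hand": 0,"travel": [0,0,4],"twist": [0,0,0]},{"hand": 0,"travel": [0,0,4],"twist": [0,0,0]},{"hand": 0,"travel": [0,0,4],"twist": [0,0,0]},{"hand": 0,"travel": [0,0,3.5],"twist": [0,0,0]}])

```text
time: 2.75
position: [0.4308, -0.0228, 0.0419]
tool_rot: [0.999, 0.047, 0.0, 0.0]
ft_force: [-0.8, -1.0, 0.1]
grip_width: 0.0005
grip_force: 0.0
```

Call:
move_arm(commands=[{"hand": 0,"travel": [0,0,0],"twist": [0,0,0]},{"hand": 0,"travel": [0,0,0],"twist": [0,0,0]},{"hand": 0,"travel": [0,0,0],"twist": [0,0,0]},{"hand": 0,"travel": [0,0,0],"twist": [0,0,0]}])

```text
time: 3.08
position: [0.4329, -0.0223, 0.0461]
tool_rot: [0.999, 0.047, 0.003, 0.001]
ft_force: [-0.5, -0.1, 0.7]
grip_width: 0.0005
grip_force: 0.0
```

```bash
sed -i 's/O=np.array(\[.566/O=np.array([.567/' h.py; python3 -c "
from h import *
rel(st(-.1065,0,.044))"
```

```text
to [ 0.461  -0.0195  0.044 ] tool cm [ 2.82 -0.01  0.22] x-yaw 5.43 tilt [ 0.0053 -0.0017 -1.    ] F [-0.51 -0.06  0.69]
```

Call:
move_arm(commands=[{"hand": 0,"travel": [0.8,0,0.2],"twist": [0,0,0]},{"hand": 0,"travel": [0.8,0,0],"twist": [0,0,0]},{"hand": 0,"travel": [0.6,0,0],"twist": [0,0,0]},{"hand": 0,"travel": [0,0,0],"twist": [0,0,0]}])

```text
time: 3.42
position: [0.4567, -0.0198, 0.0429]
tool_rot: [0.999, 0.048, 0.003, 0.001]
ft_force: [0.4, -0.4, -0.0]
grip_width: 0.0006
grip_force: 0.0
```

Call:
move_arm(commands=[{"hand": 0,"travel": [0.3,0,0],"twist": [0,0,0]},{"hand": 0,"travel": [0.3,0,0],"twist": [0,0,0]},{"hand": 0,"travel": [0,0,0],"twist": [0,0,0]}])

```text
time: 3.67
position: [0.4588, -0.0184, 0.0415]
tool_rot: [0.999, 0.048, -0.001, -0.0]
ft_force: [-1.7, -0.6, 0.9]
grip_width: 0.0004
grip_force: 0.9
```

Call:
move_arm(commands=[{"hand": 0,"travel": [0.3,0,0],"twist": [0,0,0]},{"hand": 0,"travel": [0.2,0,0],"twist": [0,0,0]},{"hand": 0,"travel": [0,0,0],"twist": [0,0,0]},{"hand": 0,"travel": [0,0,0],"twist": [0,0,0]}])

```text
time: 4.0
position: [0.4631, -0.0178, 0.0413]
tool_rot: [0.999, 0.048, -0.001, -0.0]
ft_force: [-2.7, 0.7, 0.1]
grip_width: 0.0003
grip_force: 1.4
```

Call:
move_arm(commands=[{"hand": 0,"travel": [0.2,0,0],"twist": [0,0,0]},{"hand": 0,"travel": [0.2,0,0],"twist": [0,0,0]},{"hand": 0,"travel": [0,0,0],"twist": [0,0,0]},{"hand": 0,"travel": [0,0,0],"twist": [0,0,0]}])

```text
time: 4.33
position: [0.4676, -0.0176, 0.0414]
tool_rot: [0.999, 0.048, -0.001, -0.0]
ft_force: [-3.2, 0.7, -0.8]
grip_width: 0.0005
grip_force: 1.8
```

Call:
move_arm(commands=[{"hand": 0,"travel": [0.2,0,0],"twist": [0,0,0]},{"hand": 0,"travel": [0.2,0,0],"twist": [0,0,0]},{"hand": 0,"travel": [0,0,0],"twist": [0,0,0]},{"hand": 0,"travel": [0,0,0],"twist": [0,0,0]}])

```text
time: 4.67
position: [0.4718, -0.0173, 0.0414]
tool_rot: [0.999, 0.048, -0.0, -0.0]
ft_force: [-4.6, 1.1, -1.1]
grip_width: 0.0003
grip_force: 2.2
```

Call:
move_arm(commands=[{"hand": 0,"travel": [0.15,0,0],"twist": [0,0,0]},{"hand": 0,"travel": [0.15,0,0],"twist": [0,0,0]},{"hand": 0,"travel": [0,0,0],"twist": [0,0,0]},{"hand": 0,"travel": [0,0,0],"twist": [0,0,0]}])

```text
time: 5.0
position: [0.4732, -0.0171, 0.0414]
tool_rot: [0.999, 0.048, -0.002, -0.0]
ft_force: [-7.0, -1.6, 0.9]
grip_width: 0.0007
grip_force: 3.7
```

Call:
move_arm(commands=[{"hand": 0,"travel": [0.15,0,0],"twist": [0,0,0]},{"hand": 0,"travel": [0.1,0,0],"twist": [0,0,0]},{"hand": 0,"travel": [0,0,0],"twist": [0,0,0]},{"hand": 0,"travel": [0,0,0],"twist": [0,0,0]}])

```text
time: 5.33
position: [0.4732, -0.0167, 0.0413]
tool_rot: [0.999, 0.048, -0.004, -0.001]
ft_force: [-11.4, -4.0, 2.6]
grip_width: 0.0005
grip_force: 5.7
```

Call:
move_arm(commands=[{"hand": 0,"travel": [0.1,0,0],"twist": [0,0,0]},{"hand": 0,"travel": [0,0,0],"twist": [0,0,0]},{"hand": 0,"travel": [0,0,0],"twist": [0,0,0]}])

```text
time: 5.58
position: [0.4733, -0.0165, 0.0412]
tool_rot: [0.999, 0.048, -0.006, -0.001]
ft_force: [-12.5, -5.3, 3.0]
grip_width: 0.0002
grip_force: 6.5
```

It's at the hard stop: force is rising with no further travel. Backing off smoothly, then up.

Call:
move_arm(commands=[{"hand": 0,"travel": [-0.5,0,0],"twist": [0,0,0]},{"hand": 0,"travel": [-0.5,0,0],"twist": [0,0,0]},{"hand": 0,"travel": [-0.6,0,0],"twist": [0,0,0]},{"hand": 0,"travel": [-1.5,0,0],"twist": [0,0,0]},{"hand": 0,"travel": [-1.5,0,0],"twist": [0,0,0]}])

```text
time: 6.0
position: [0.4365, -0.0225, 0.0421]
tool_rot: [0.999, 0.048, 0.005, 0.002]
ft_force: [0.4, 0.2, 0.6]
grip_width: 0.0004
grip_force: 0.0
```

Call:
move_arm(commands=[{"hand": 6,"travel": [0,0,-4.1],"twist": [0,0,0]},{"hand": 6,"travel": [0,0,-4.1],"twist": [0,0,0]},{"hand": 6,"travel": [0,0,-4.1],"twist": [0,0,0]},{"hand": 6,"travel": [0,0,-4.1],"twist": [0,0,0]},{"hand": 6,"travel": [0,0,-4.1],"twist": [0,0,0]}])

```text
time: 6.42
position: [0.4353, -0.022, 0.2498]
tool_rot: [0.999, 0.047, 0.004, 0.001]
ft_force: [2.0, 0.1, -0.1]
grip_width: 0.0263
grip_force: 0.0
```

Call:
move_arm(commands=[{"hand": 6,"travel": [0,0,0],"twist": [0,0,0]},{"hand": 6,"travel": [0,0,0],"twist": [0,0,0]},{"hand": 6,"travel": [0,0,0],"twist": [0,0,0]},{"hand": 6,"travel": [0,0,0],"twist": [0,0,0]},{"hand": 6,"travel": [0,0,0],"twist": [0,0,0]}])

```text
time: 6.83
position: [0.4322, -0.0211, 0.2451]
tool_rot: [0.999, 0.048, -0.001, -0.001]
ft_force: [0.5, -0.3, -0.2]
grip_width: 0.0567
grip_force: 0.0
```

```bash
python3 -c "
from h import *
rel([.567,-.009,.25])
c=robot.camera('top'); f=c['frame'];E=ext(c)
crop=f[170:285,245:355]; a=cv2.resize(crop,None,fx=5,fy=5,interpolation=cv2.INTER_CUBIC)
s=robot.camera('scene'); g=s['frame'][185:280,260:365]
b=cv2.resize(g,None,fx=2.3,fy=2.3,interpolation=cv2.INTER_CUBIC)
im=np.zeros((575,795,3),np.uint8); im[:,:550]=a; im[:b.shape[0],550:550+b.shape[1]]=b[:,:245]
cv2.imwrite('pics/t2.png',cv2.cvtColor(im,cv2.COLOR_RGB2BGR))"
```

```text
to [ 0.567 -0.009  0.25 ] tool cm [13.53  0.08 -0.52] x-yaw 5.45 tilt [-2.5e-03  9.0e-04 -1.0e+00] F [ 0.51 -0.27 -0.16]
```

View pics/t2.png

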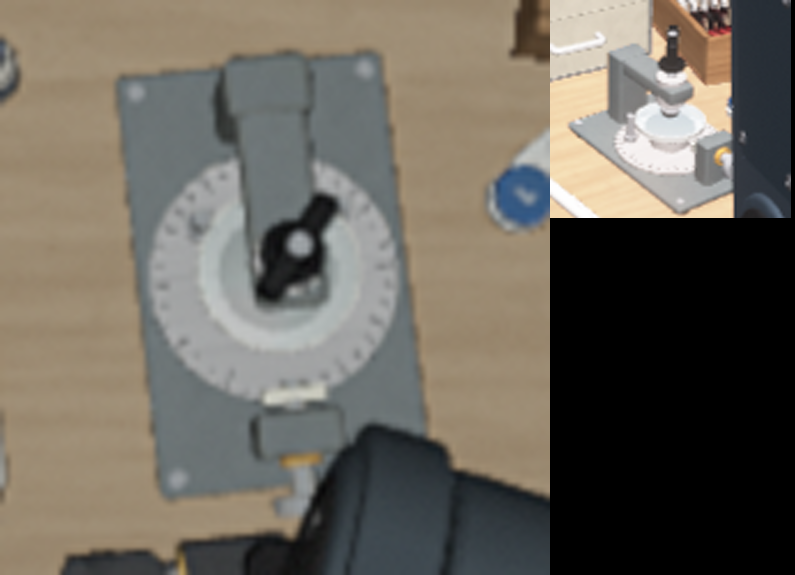

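The lens ring now sits concentric under the screw (crop px ≈ (279,268)) and the pusher is out again. Turning the gripper to the wing's direction (145°).

Call:
move_arm(commands=[{"hand": 6,"travel": [2.5,0,-0.5],"twist": [0,0,0]},{"hand": 6,"travel": [2.5,0,0],"twist": [0,0,0]},{"hand": 6,"travel": [2.5,0,0],"twist": [0,0,0]},{"hand": 6,"travel": [2.5,0,0],"twist": [0,0,0]},{"hand": 6,"travel": [3.5,0,0],"twist": [0,0,0]}])

```text
time: 7.35
position: [0.5664, -0.008, 0.2501]
tool_rot: [0.999, 0.048, -0.002, -0.0]
ft_force: [-0.0, -0.2, 1.1]
grip_width: 0.0597
grip_force: 0.0
```

Call:
move_arm(commands=[{"hand": 6,"travel": [0,0,0],"twist": [0,0,-7]},{"hand": 6,"travel": [0,0,0],"twist": [0,0,-7]},{"hand": 6,"travel": [0,0,0],"twist": [0,0,-7]},{"hand": 6,"travel": [0,0,0],"twist": [0,0,-7]},{"hand": 6,"travel": [0,0,0],"twist": [0,0,-7]}])

```text
time: 7.77
position: [0.5669, -0.0083, 0.25]
tool_rot: [0.937, 0.349, -0.001, -0.001]
ft_force: [0.3, -0.4, 0.4]
grip_width: 0.0595
grip_force: 0.0
```

Call:
move_arm(commands=[{"hand": 6,"travel": [0,0,0],"twist": [0,0,-7]},{"hand": 6,"travel": [0,0,0],"twist": [0,0,-7]},{"hand": 6,"travel": [0,0,0],"twist": [0,0,-7]},{"hand": 6,"travel": [0,0,0],"twist": [0,0,-7]},{"hand": 6,"travel": [0,0,0],"twist": [0,0,-7]}])

```text
time: 8.18
position: [0.5668, -0.0083, 0.2501]
tool_rot: [0.789, 0.614, -0.001, -0.001]
ft_force: [0.5, 0.1, -0.7]
grip_width: 0.0604
grip_force: 0.0
```

Call:
move_arm(commands=[{"hand": 6,"travel": [0,0,0],"twist": [0,0,-7]},{"hand": 6,"travel": [0,0,0],"twist": [0,0,-7]},{"hand": 6,"travel": [0,0,0],"twist": [0,0,-7]},{"hand": 6,"travel": [0,0,0],"twist": [0,0,-7]},{"hand": 6,"travel": [0,0,0],"twist": [0,0,-7]}])

```text
time: 8.6
position: [0.5669, -0.0083, 0.2501]
tool_rot: [0.568, 0.823, -0.0, -0.001]
ft_force: [0.0, 0.4, 0.2]
grip_width: 0.0602
grip_force: 0.0
```

Call:
move_arm(commands=[{"hand": 6,"travel": [0,0,0],"twist": [0,0,-7]},{"hand": 6,"travel": [0,0,0],"twist": [0,0,-7]},{"hand": 6,"travel": [0,0,0],"twist": [0,0,-7]},{"hand": 6,"travel": [0,0,0],"twist": [0,0,-7]},{"hand": 6,"travel": [0,0,0],"twist": [0,0,0]}])

```text
time: 9.02
position: [0.5668, -0.0084, 0.2502]
tool_rot: [0.354, 0.935, -0.0, -0.001]
ft_force: [0.2, -0.2, 0.6]
grip_width: 0.0598
grip_force: 0.0
```

Call:
move_arm(commands=[{"hand": 6,"travel": [0,0,0],"twist": [0,0,0]},{"hand": 6,"travel": [0,0,0],"twist": [0,0,0]},{"hand": 6,"travel": [0,0,0],"twist": [0,0,0]},{"hand": 6,"travel": [0,0,0],"twist": [0,0,0]}])

```text
time: 9.35
position: [0.5671, -0.0083, 0.2513]
tool_rot: [0.355, 0.935, -0.0, -0.0]
ft_force: [-0.2, 0.5, -0.9]
grip_width: 0.0601
grip_force: 0.0
```

```bash
python3 -c "
from h import *
rel([.566,-.009,.25]);o=robot.get_obs();print(o['q'])
c=robot.camera('wrist');E=ext(c,o);print(proj(c,E,[.566,-.009,.128]))
cv2.imwrite('pics/w3.png',cv2.cvtColor(c['frame'],cv2.COLOR_RGB2BGR))"
```

```text
to [ 0.566 -0.009  0.25 ] tool cm [ 0.04 -0.12  0.13] x-yaw 138.4 tilt [-3.e-04  1.e-04 -1.e+00] F [-0.2   0.52 -0.85]
[-2.11699662e-01  4.32294369e-01  1.56299090e+00  1.69335731e-06
  1.14661599e+00 -1.05642962e+00]
[273.97660722 203.89338263]
```

View pics/w3.png

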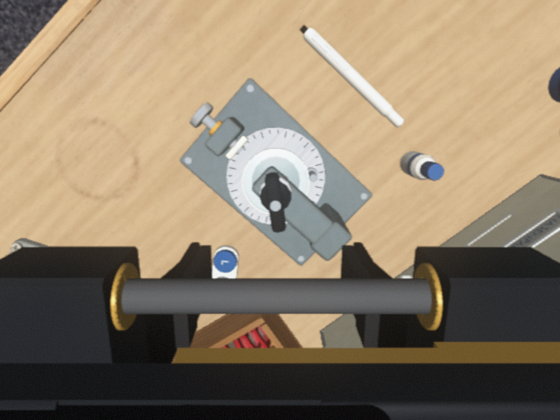

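The wrist view shows the wing nearly vertical, from px (271,175) to (278,229), with its knob at (275,205). That agrees with the prediction (274,204). Measuring its angle by mask next.

```bash
python3 -c "
from h import *
o=robot.get_obs();c=robot.camera('wrist');E=ext(c,o)
f=c['frame'];m=(f.max(2)<60).astype(np.uint8);m[:165]=0;m[240:]=0;m[:,:250]=0;m[:,300:]=0
n,l,s,_=cv2.connectedComponentsWithStats(m);k=1+np.argmax(s[1:,4]);print(s[k])
for y in range(172,234,4):
    x=np.where(l[y]==k)[0]
    if len(x): print(y,x.min(),x.max())
for z in(.118,.128):
  a=onz(c,E,271.5,175,z);b=onz(c,E,278,229,z);print(z,a,b,(a+b)/2,np.linalg.norm(a-b),np.degrees(np.arctan2(*(a-b)[1::-1])))
"
```

```text
[271 187  18  44 289]
188 279 279
192 279 281
196 280 284
200 280 288
204 282 286
208 282 282
212 271 282
216 271 283
220 272 283
224 272 284
228 273 283
0.118 [0.54994902 0.00278525 0.118     ] [ 0.58527386 -0.02199532  0.118     ] [ 0.56761144 -0.00960503  0.118     ] 0.04314997302055175 144.95012809248726
0.128 [0.54868692 0.00407931 0.128     ] [ 0.58275438 -0.0198192   0.128     ] [ 0.56572065 -0.00786994  0.128     ] 0.04161406068320491 144.9501280924873
```

Call:
move_arm(commands=[{"hand": 6,"travel": [0,0,2.5],"twist": [0,0,-6.6]},{"hand": 6,"travel": [0,0,2.5],"twist": [0,0,0]},{"hand": 6,"travel": [0,0,2.5],"twist": [0,0,0]},{"hand": 6,"travel": [0,0,1.5],"twist": [0,0,0]},{"hand": 6,"travel": [0,0,0],"twist": [0,0,0]}])

```text
time: 9.87
position: [0.5647, -0.0079, 0.1583]
tool_rot: [0.3, 0.954, -0.0, -0.004]
ft_force: [0.0, 0.1, -0.5]
grip_width: 0.0596
grip_force: 0.0
```

Call:
move_arm(commands=[{"hand": 6,"travel": [0,0,0],"twist": [0,0,0]},{"hand": 6,"travel": [0,0,0],"twist": [0,0,0]},{"hand": 6,"travel": [0,0,0],"twist": [0,0,0]}])

```text
time: 10.12
position: [0.5683, -0.0085, 0.1631]
tool_rot: [0.3, 0.954, 0.0, 0.002]
ft_force: [-0.2, 0.3, 0.6]
grip_width: 0.0599
grip_force: 0.0
```

```bash
python3 -c "
from h import *
rel([.567,-.009,.121])
o=robot.get_obs();c=robot.camera('wrist');E=ext(c,o)
f=c['frame'];cv2.imwrite('pics/w4.png',cv2.cvtColor(f,cv2.COLOR_RGB2BGR))"
```

```text
to [ 0.567 -0.009  0.121] tool cm [ 0.09 -0.12  4.21] x-yaw 145.06 tilt [ 3.1e-03 -7.0e-04 -1.0e+00] F [-0.18  0.33  0.59]
```

View pics/w4.png

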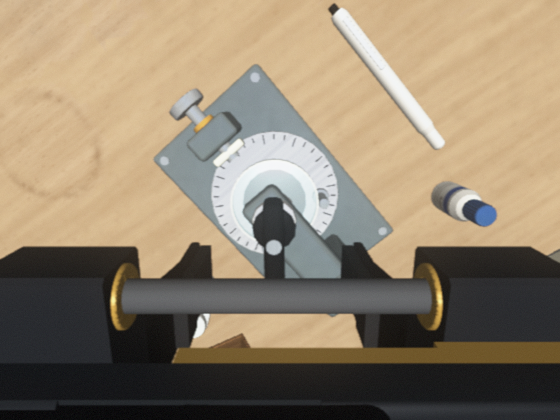

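The wing stands vertical at column 274, midway between the fingers (cx 276), so it's aligned. Descending.

Call:
move_arm(commands=[{"hand": 6,"travel": [0,-0.1,1.5],"twist": [0,0,0]},{"hand": 6,"travel": [0,0,1.5],"twist": [0,0,0]},{"hand": 6,"travel": [0,0,1.0],"twist": [0,0,0]},{"hand": 6,"travel": [0,0,0],"twist": [0,0,0]},{"hand": 6,"travel": [0,0,0],"twist": [0,0,0]}])

```text
time: 10.58
position: [0.5666, -0.0092, 0.1217]
tool_rot: [0.3, 0.954, -0.0, -0.0]
ft_force: [-0.0, -0.0, -0.0]
grip_width: 0.0602
grip_force: 0.0
```

Call:
move_arm(commands=[{"hand": 6,"travel": [0,0,0],"twist": [0,0,0]},{"hand": 6,"travel": [0,0,0],"twist": [0,0,0]},{"hand": 6,"travel": [0,0,0],"twist": [0,0,0]},{"hand": 6,"travel": [0,0,0],"twist": [0,0,0]}])

```text
time: 10.92
position: [0.567, -0.0092, 0.1222]
tool_rot: [0.3, 0.954, 0.0, 0.001]
ft_force: [0.3, -0.4, 0.8]
grip_width: 0.0603
grip_force: 0.0
```

```bash
python3 -c "
from h import *
rel([.567,-.009,.121])"
```

```text
to [ 0.567 -0.009  0.121] tool cm [0.01 0.02 0.12] x-yaw 145.07 tilt [ 1.2e-03 -2.0e-04 -1.0e+00] F [ 0.27 -0.37  0.83]
```

Call:
move_arm(commands=[{"hand": 0,"travel": [0,0,0.1],"twist": [0,0,0]},{"hand": 0,"travel": [0,0,0],"twist": [0,0,0]},{"hand": 0,"travel": [0,0,0],"twist": [0,0,0]},{"hand": 0,"travel": [0,0,0],"twist": [0,0,0]},{"hand": 0,"travel": [0,0,0],"twist": [0,0,0]}], force=28)

```text
time: 11.33
position: [0.5666, -0.0091, 0.1205]
tool_rot: [0.3, 0.954, 0.0, -0.0]
ft_force: [0.5, 0.3, 0.4]
grip_width: 0.0345
grip_force: 0.0
```

Call:
move_arm(commands=[{"hand": 0,"travel": [0,0,0],"twist": [0,0,0]},{"hand": 0,"travel": [0,0,0],"twist": [0,0,0]},{"hand": 0,"travel": [0,0,0],"twist": [0,0,0]},{"hand": 0,"travel": [0,0,0],"twist": [0,0,0]},{"hand": 0,"travel": [0,0,0],"twist": [0,0,0]}])

```text
time: 11.75
position: [0.5666, -0.0091, 0.1205]
tool_rot: [0.3, 0.954, 0.0, 0.0]
ft_force: [-0.0, 0.6, 1.0]
grip_width: 0.0109
grip_force: 28.0
```

```bash
python3 -c "
from h import *
rel([.567,-.009,.121]);o=robot.get_obs();print(o['moment'],o['grip_width'],o['grip_force'])"
```

```text
to [ 0.567 -0.009  0.121] tool cm [-0.03  0.03 -0.05] x-yaw 145.07 tilt [ 1.e-04  1.e-04 -1.e+00] F [-0.02  0.57  1.  ]
[ 0.15410746 -0.18169103  0.06022831] 0.01093005867206422 27.99953552428633
```

Call:
move_arm(commands=[{"hand": 0,"travel": [0,0,0.011],"twist": [0,0,5]},{"hand": 0,"travel": [0,0,0.011],"twist": [0,0,5]},{"hand": 0,"travel": [0,0,0.011],"twist": [0,0,5]},{"hand": 0,"travel": [0,0,0.011],"twist": [0,0,5]},{"hand": 0,"travel": [0,0,0.011],"twist": [0,0,5]}])

```text
time: 12.17
position: [0.5667, -0.0091, 0.12]
tool_rot: [0.501, 0.865, 0.0, 0.0]
ft_force: [-0.2, 0.5, 0.2]
grip_width: 0.0107
grip_force: 28.0
```

```bash
cat > m.py <<'E'
from h import *
rel([.567,-.009,.121]);o=robot.get_obs();print(np.round(o['moment'],3),o['grip_width'],o['grip_force'],o['position'],o['time'])
E
python3 m.py
```

```text
to [ 0.567 -0.009  0.121] tool cm [-0.01  0.03 -0.1 ] x-yaw 119.83 tilt [ 2.e-04  1.e-04 -1.e+00] F [-0.15  0.5   0.16]
[ 0.123 -0.178  0.083] 0.010715384355312711 27.995862741954625 [ 0.56665334 -0.00908688  0.11997687] 12.1667
```

Call:
move_arm(commands=[{"hand": 0,"travel": [0,0,0.011],"twist": [0,0,5]},{"hand": 0,"travel": [0,0,0.011],"twist": [0,0,5]},{"hand": 0,"travel": [0,0,0.011],"twist": [0,0,5]},{"hand": 0,"travel": [0,0,0.011],"twist": [0,0,5]},{"hand": 0,"travel": [0,0,0],"twist": [0,0,0]}])

```text
time: 12.58
position: [0.5667, -0.0091, 0.1195]
tool_rot: [0.643, 0.766, 0.0, 0.0]
ft_force: [0.7, 0.2, -0.1]
grip_width: 0.011
grip_force: 28.0
```

```bash
python3 m.py
```

```text
to [ 0.567 -0.009  0.121] tool cm [ 0.    0.03 -0.15] x-yaw 99.97 tilt [ 2.e-04  2.e-04 -1.e+00] F [ 0.71  0.17 -0.1 ]
[ 0.093 -0.153 -0.083] 0.010991000719638159 28.001230945810676 [ 0.56668309 -0.00907036  0.11953425] 12.5833
```

Call:
move_arm(commands=[{"hand": 0,"travel": [0,0,0.009],"twist": [0,0,4]},{"hand": 0,"travel": [0,0,0.009],"twist": [0,0,4]},{"hand": 0,"travel": [0,0,0.009],"twist": [0,0,4]},{"hand": 0,"travel": [0,0,0.009],"twist": [0,0,4]}])

```text
time: 12.92
position: [0.5666, -0.0091, 0.1192]
tool_rot: [0.743, 0.669, 0.0, 0.0]
ft_force: [0.8, -0.2, -0.9]
grip_width: 0.0107
grip_force: 28.0
```

```bash
python3 m.py
```

```text
to [ 0.567 -0.009  0.121] tool cm [ 0.01  0.03 -0.18] x-yaw 84.02 tilt [ 2.e-04  1.e-04 -1.e+00] F [ 0.82 -0.23 -0.91]
[ 0.118 -0.19   0.091] 0.010684117685882098 27.996879061684012 [ 0.56664997 -0.00906344  0.11915498] 12.9167
```

Call:
move_arm(commands=[{"hand": 0,"travel": [0,0,0.009],"twist": [0,0,4]},{"hand": 0,"travel": [0,0,0.009],"twist": [0,0,4]},{"hand": 0,"travel": [0,0,0.009],"twist": [0,0,4]},{"hand": 0,"travel": [0,0,0.009],"twist": [0,0,4]}])

```text
time: 13.25
position: [0.5667, -0.0091, 0.1188]
tool_rot: [0.829, 0.559, 0.0, 0.0]
ft_force: [0.4, 0.8, -0.9]
grip_width: 0.0107
grip_force: 28.0
```

```bash
python3 m.py
```

```text
to [ 0.567 -0.009  0.121] tool cm [ 0.02  0.02 -0.22] x-yaw 68.02 tilt [ 3.e-04  1.e-04 -1.e+00] F [ 0.37  0.82 -0.87]
[ 0.097 -0.176 -0.002] 0.010741162276094125 27.996806376613677 [ 0.5667144  -0.0090805   0.11880837] 13.25
```

Call:
move_arm(commands=[{"hand": 0,"travel": [0,0,0.009],"twist": [0,0,4]},{"hand": 0,"travel": [0,0,0.009],"twist": [0,0,4]},{"hand": 0,"travel": [0,0,0.009],"twist": [0,0,4]}])

```text
time: 13.5
position: [0.5667, -0.0091, 0.1186]
tool_rot: [0.883, 0.47, 0.0, 0.0]
ft_force: [1.0, 1.3, -1.0]
grip_width: 0.0109
grip_force: 28.0
```

```bash
python3 m.py
```

```text
to [ 0.567 -0.009  0.121] tool cm [ 0.02  0.02 -0.24] x-yaw 56.03 tilt [ 4.e-04  1.e-04 -1.e+00] F [ 1.05  1.25 -1.04]
[ 0.078 -0.179  0.063] 0.010906633619732388 27.996788676828146 [ 0.56674188 -0.00907485  0.11856397] 13.5
```

Call:
move_arm(commands=[{"hand": 0,"travel": [0,0,0.009],"twist": [0,0,4]},{"hand": 0,"travel": [0,0,0.009],"twist": [0,0,4]},{"hand": 0,"travel": [0,0,0.009],"twist": [0,0,4]}])

```text
time: 13.75
position: [0.5667, -0.0091, 0.1183]
tool_rot: [0.927, 0.375, 0.0, 0.0]
ft_force: [-0.1, 0.9, -0.3]
grip_width: 0.0105
grip_force: 28.0
```

```bash
python3 m.py
```

```text
to [ 0.567 -0.009  0.121] tool cm [ 0.03  0.01 -0.27] x-yaw 44.02 tilt [ 3.e-04  1.e-04 -1.e+00] F [-0.11  0.87 -0.29]
[ 0.049 -0.137  0.072] 0.010486010831973485 27.99675018992275 [ 0.56672652 -0.00909319  0.11827251] 13.75
```

Call:
move_arm(commands=[{"hand": 0,"travel": [0,0,0.009],"twist": [0,0,4]},{"hand": 0,"travel": [0,0,0.009],"twist": [0,0,4]},{"hand": 0,"travel": [0,0,0.009],"twist": [0,0,4]}])

```text
time: 14.0
position: [0.5667, -0.0091, 0.118]
tool_rot: [0.961, 0.276, 0.0, 0.0]
ft_force: [0.8, 1.0, -0.1]
grip_width: 0.0106
grip_force: 28.0
```

```bash
python3 m.py
```

```text
to [ 0.567 -0.009  0.121] tool cm [ 0.03  0.   -0.3 ] x-yaw 32.02 tilt [ 4.e-04  0.e+00 -1.e+00] F [ 0.81  1.   -0.09]
[ 0.085 -0.12   0.038] 0.010625080252247931 27.9967375472188 [ 0.56674133 -0.00911372  0.1180304 ] 14.0
```

Call:
move_arm(commands=[{"hand": 0,"travel": [0,0,0.007],"twist": [0,0,3]},{"hand": 0,"travel": [0,0,0.007],"twist": [0,0,3]},{"hand": 0,"travel": [0,0,0.007],"twist": [0,0,3]}])

```text
time: 14.25
position: [0.5667, -0.0091, 0.1178]
tool_rot: [0.98, 0.2, 0.0, 0.0]
ft_force: [0.4, 0.4, -1.2]
grip_width: 0.0109
grip_force: 28.0
```

```bash
python3 m.py
```

```text
to [ 0.567 -0.009  0.121] tool cm [ 0.03  0.   -0.32] x-yaw 23.07 tilt [ 4.e-04  1.e-04 -1.e+00] F [ 0.37  0.4  -1.19]
[ 0.076 -0.125  0.031] 0.010946705676920316 27.99766441807151 [ 0.5667392  -0.00910534  0.11784004] 14.25
```

Call:
move_arm(commands=[{"hand": 0,"travel": [0,0,0.007],"twist": [0,0,3]},{"hand": 0,"travel": [0,0,0.007],"twist": [0,0,3]},{"hand": 0,"travel": [0,0,0.007],"twist": [0,0,3]}])

```text
time: 14.5
position: [0.5668, -0.0091, 0.1177]
tool_rot: [0.992, 0.123, 0.0, 0.0]
ft_force: [-0.2, 0.7, 1.0]
grip_width: 0.0107
grip_force: 28.0
```

```bash
python3 m.py
```

```text
to [ 0.567 -0.009  0.121] tool cm [ 0.03 -0.   -0.33] x-yaw 14.07 tilt [ 4.e-04  0.e+00 -1.e+00] F [-0.23  0.73  1.  ]
[ 0.112 -0.061  0.041] 0.010681064295020373 27.997885714285076 [ 0.56675754 -0.00908963  0.11770204] 14.5
```

Call:
move_arm(commands=[{"hand": 0,"travel": [0,0,0.007],"twist": [0,0,3]},{"hand": 0,"travel": [0,0,0.007],"twist": [0,0,3]},{"hand": 0,"travel": [0,0,0.007],"twist": [0,0,3]}])

```text
time: 14.75
position: [0.5668, -0.0091, 0.1176]
tool_rot: [0.999, 0.044, 0.0, 0.0]
ft_force: [-0.3, -0.2, 0.9]
grip_width: 0.0108
grip_force: 28.0
```

```bash
python3 m.py
```

```text
to [ 0.567 -0.009  0.121] tool cm [ 0.02 -0.01 -0.34] x-yaw 5.08 tilt [ 5.e-04 -0.e+00 -1.e+00] F [-0.27 -0.15  0.93]
[ 0.147 -0.001  0.073] 0.010824086584997885 27.998743266798556 [ 0.56678358 -0.00912044  0.11764908] 14.75
```

Call:
move_arm(commands=[{"hand": 0,"travel": [0,0,0.005],"twist": [0,0,2]},{"hand": 0,"travel": [0,0,0.005],"twist": [0,0,2]},{"hand": 0,"travel": [0,0,0],"twist": [0,0,0]}])

```text
time: 15.0
position: [0.5668, -0.0092, 0.1177]
tool_rot: [1.0, 0.011, 0.0, 0.0]
ft_force: [0.2, 0.5, 1.9]
grip_width: 0.0115
grip_force: 28.0
```

```bash
python3 m.py
```

```text
to [ 0.567 -0.009  0.121] tool cm [ 0.02 -0.01 -0.33] x-yaw 1.29 tilt [ 6.e-04 -7.e-04 -1.e+00] F [0.23 0.49 1.89]
[ 0.15  -0.01   0.576] 0.011479338672475732 28.001082404516637 [ 0.56680602 -0.00915487  0.11765661] 15.0
```

Call:
move_arm(commands=[{"hand": 0,"travel": [0,0,0.005],"twist": [0,0,2]},{"hand": 0,"travel": [0,0,0.005],"twist": [0,0,2]},{"hand": 0,"travel": [0,0,0],"twist": [0,0,0]}])

```text
time: 15.25
position: [0.5668, -0.0092, 0.1176]
tool_rot: [1.0, -0.024, 0.0, 0.0]
ft_force: [0.8, 0.2, 2.5]
grip_width: 0.0121
grip_force: 30.3
```

```bash
python3 m.py
```

```text
to [ 0.567 -0.009  0.121] tool cm [ 0.02 -0.02 -0.34] x-yaw -2.7 tilt [ 5.e-04 -8.e-04 -1.e+00] F [0.84 0.22 2.52]
[0.115 0.095 0.706] 0.012125420838066092 30.289367352670524 [ 0.56678258 -0.0092016   0.11763043] 15.25
```

Call:
move_arm(commands=[{"hand": 0,"travel": [0,0,0.005],"twist": [0,0,2]},{"hand": 0,"travel": [0,0,0.005],"twist": [0,0,2]},{"hand": 0,"travel": [0,0,0],"twist": [0,0,0]}])

```text
time: 15.5
position: [0.5666, -0.0092, 0.1176]
tool_rot: [0.998, -0.058, 0.0, 0.0]
ft_force: [-0.2, 0.2, 4.1]
grip_width: 0.0131
grip_force: 33.2
```

```bash
python3 m.py
```

```text
to [ 0.567 -0.009  0.121] tool cm [ 0.03 -0.03 -0.34] x-yaw -6.69 tilt [ 2.e-04 -8.e-04 -1.e+00] F [-0.18  0.16  4.09]
[0.18  0.11  0.912] 0.013124570155835635 33.21493329538498 [ 0.5666334  -0.0092287   0.11759759] 15.5
```

Seated: resisting moment jumped from 0.07 to 0.9 N m at yaw about 2°. Now backing off a quarter turn.

Call:
move_arm(commands=[{"hand": 0,"travel": [0,0,0],"twist": [0,0,0]},{"hand": 0,"travel": [0,0,0],"twist": [0,0,-4]},{"hand": 0,"travel": [0,0,0],"twist": [0,0,-4]},{"hand": 0,"travel": [0,0,-0.011],"twist": [0,0,-5]},{"hand": 0,"travel": [0,0,-0.011],"twist": [0,0,-5]}])

```text
time: 15.92
position: [0.5668, -0.0092, 0.1176]
tool_rot: [0.995, 0.098, 0.0, -0.0]
ft_force: [0.5, -0.5, 3.5]
grip_width: 0.0107
grip_force: 28.0
```

```bash
python3 m.py
```

```text
to [ 0.567 -0.009  0.121] tool cm [ 0.03 -0.01 -0.34] x-yaw 11.28 tilt [ 6.e-04  7.e-04 -1.e+00] F [ 0.55 -0.46  3.51]
[ 0.035  0.023 -0.024] 0.01067456315868616 28.000826686620712 [ 0.56675988 -0.0091519   0.11760173] 15.9167
```

Call:
move_arm(commands=[{"hand": 0,"travel": [0,0,-0.011],"twist": [0,0,-5]},{"hand": 0,"travel": [0,0,-0.011],"twist": [0,0,-5]},{"hand": 0,"travel": [0,0,-0.011],"twist": [0,0,-5]},{"hand": 0,"travel": [0,0,-0.011],"twist": [0,0,-5]},{"hand": 0,"travel": [0,0,-0.011],"twist": [0,0,-5]}])

```text
time: 16.33
position: [0.5667, -0.0092, 0.118]
tool_rot: [0.95, 0.311, 0.0, -0.0]
ft_force: [0.0, -0.2, 3.2]
grip_width: 0.0111
grip_force: 28.0
```

Call:
move_arm(commands=[{"hand": 0,"travel": [0,0,-0.011],"twist": [0,0,-5]},{"hand": 0,"travel": [0,0,-0.011],"twist": [0,0,-5]},{"hand": 0,"travel": [0,0,-0.011],"twist": [0,0,-5]},{"hand": 0,"travel": [0,0,-0.011],"twist": [0,0,-5]},{"hand": 0,"travel": [0,0,-0.011],"twist": [0,0,-5]}])

```text
time: 16.75
position: [0.5668, -0.0092, 0.1185]
tool_rot: [0.86, 0.509, 0.0, -0.0]
ft_force: [0.4, 1.1, 4.1]
grip_width: 0.0111
grip_force: 28.0
```

```bash
python3 m.py
```

```text
to [ 0.567 -0.009  0.121] tool cm [ 0.03  0.01 -0.25] x-yaw 61.25 tilt [ 5.e-04  9.e-04 -1.e+00] F [0.44 1.12 4.06]
[ 0.038 -0.021 -0.059] 0.01106953252100217 28.00060593523085 [ 0.56675762 -0.00915235  0.11853801] 16.75
```

Yaw is 61°; another 31° brings it to about 92°.

Call:
move_arm(commands=[{"hand": 0,"travel": [0,0,-0.011],"twist": [0,0,-5]},{"hand": 0,"travel": [0,0,-0.011],"twist": [0,0,-5]},{"hand": 0,"travel": [0,0,-0.011],"twist": [0,0,-5]},{"hand": 0,"travel": [0,0,-0.011],"twist": [0,0,-5]},{"hand": 0,"travel": [0,0,-0.011],"twist": [0,0,-5]}])

```text
time: 17.17
position: [0.5667, -0.0092, 0.1191]
tool_rot: [0.73, 0.684, 0.0, -0.0]
ft_force: [-0.5, 0.1, 3.0]
grip_width: 0.0109
grip_force: 28.0
```

Call:
move_arm(commands=[{"hand": 0,"travel": [0,0,-0.009],"twist": [0,0,-4]},{"hand": 0,"travel": [0,0,0],"twist": [0,0,-2]},{"hand": 0,"travel": [0,0,0],"twist": [0,0,0]},{"hand": 0,"travel": [0,0,0],"twist": [0,0,0]},{"hand": 0,"travel": [0,0,0],"twist": [0,0,0]}])

```text
time: 17.58
position: [0.5667, -0.0092, 0.1192]
tool_rot: [0.695, 0.719, 0.0, 0.0]
ft_force: [-0.5, -0.1, 4.0]
grip_width: 0.0106
grip_force: 28.0
```

```bash
python3 m.py; python3 -c "
from h import *
o=robot.get_obs();c=robot.camera('wrist');s=robot.camera('scene')
a=c['frame'];b=cv2.resize(s['frame'][185:280,260:365],None,fx=2.2,fy=2.2,interpolation=cv2.INTER_CUBIC)
im=np.zeros((420,800,3),np.uint8);im[:,:560]=a;im[:b.shape[0],560:560+b.shape[1]]=b[:,:240]
cv2.imwrite('pics/w5.png',cv2.cvtColor(im,cv2.COLOR_RGB2BGR))"
```

```text
to [ 0.567 -0.009  0.121] tool cm [ 0.01  0.03 -0.18] x-yaw 92.01 tilt [ 4.e-04  3.e-04 -1.e+00] F [-0.53 -0.11  4.05]
[ 0.096 -0.08   0.078] 0.010644860406474662 27.999929753132164 [ 0.56672758 -0.00915212  0.11919113] 17.5833
```

View pics/w5.png

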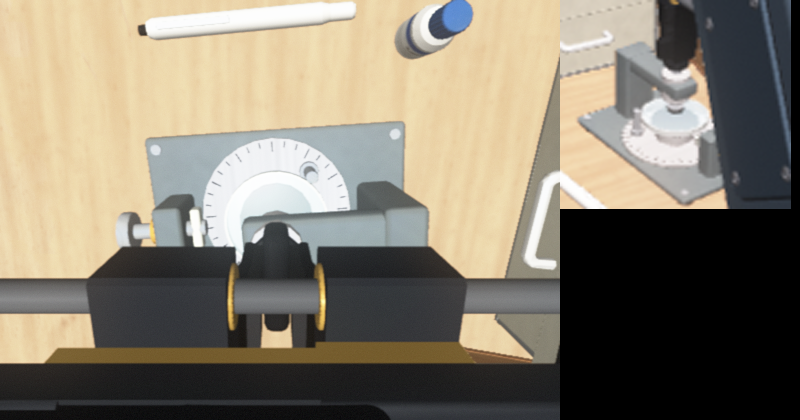

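The wing is held upright in the jaws around px (276,280). The lens lies flat against the pin at (310,172), the pusher is sprung out and the bystanders are in place. Handing in.

```bash
python3 -c "
from rig import robot
print(robot.hand_in())"
```

```text
the job is handed in; nothing more can be done
None
```

I handed the job in, and no verdict came back: the lens was pushed home, the screw seated and backed off about 90°, and the gripper is holding the wing at 28 N, at 17.6 s of the 58 s allowed.

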